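# Clamp a circuit board to the spring mark

## Task

Put the circuit board with the finned cooler into the board holder, lying flat on both ledges and about in the middle of the jaws, one long edge fully home under the lip of the fixed jaw. Then turn the holder's knob clockwise until the sprung jaw pinches the board and its pointer stands on the line, without forcing the board or going well past the line, and let go. Leave everything else on the bench where it is.

Things in the scene. Friction and masses are not known exactly. Their poses are not given: they have to be found in the camera images.
- board: circuit board, dark, 130 (x) x 100 (y) x 4 mm, about 0.26 kg, flat on the mat; may go in either way round. Hold it by the bright finned cooler on its middle: 40 x 40 mm, top 34 mm above the underside; for 25 mm round it nothing is over 7 mm high. Connectors up to 14 mm high at the ends in x. Origin: middle of the underside, z up
- holder: board holder, fixed; base plate 150 (x) x 275 (y) x 10 mm; two jaws 120 mm long run along its x, facing each other along y: fixed jaw at y -74 to -36, sprung jaw, carriage behind it, knob block at y 128 to 172. Heights: knob 84, jaws and pointer 52 mm; between the jaws only guide rods, 28 mm. Origin: on the bench under the middle of the seated board, z up
- groove (a point): middle of the fixed jaw's groove bottom, at ledge height (holder y -50, z 40 mm). The ledge reaches 14 mm out from here; a lip 8 to 12 mm above it overhangs its inner 4 mm. Lower the board clear of the lip, then slide it under, towards -y of the holder, until its edge meets the bottom: its origin is then at holder y 0, z 40 mm
- jaw_face (a point): middle of the foot of the sprung jaw's upright face, 10 mm high, which will bear on the board's other long edge. Its ledge, also at z 40 mm, reaches 24 mm out from the face. At the start the face is 111 to 116 mm (along y) from the groove bottom; the knob moves it towards the fixed jaw
- knob_grip (a point): on the upright axis of the black fluted round knob, at half its height, 71 mm above the bench; knob 40 mm across, 58 to 84 mm above the bench. Clockwise from above closes the jaws, 6 mm per radian; it stays where left and takes about 0.2 N m. 3.2 to 4 rad from the start to the mark
- pointer_tip (a point): tip of the flat dark pointer, 12 mm wide, on the sprung jaw, reaching back over the carriage's white plate. Springs push the jaw off the carriage: 3 N, and 0.8 N more per mm. Jaw free: tip and line move together, tip 8 mm short of the line. Board pinched: the jaw stops and the line comes on to the tip. Springs go solid 4 mm past the mark
- set_line (a point): the set mark: middle of the black line, 2 x 52 mm, across the white plate on top of the carriage. Axes as the holder's. The pointer tip's y in this frame is -8 mm with the jaw free, 0 on the mark, above 0 when over-tightened
- spare_cooler: bystander: small blue finned cooler, loose on the bench, 32 x 32 x 18 mm
- screwdriver: bystander: screwdriver lying flat, 170 mm long
- tweezers: bystander: steel tweezers lying flat, 124 mm long
- flux_jar: bystander: small jar, 40 mm across, 40 mm high
- tape_roll: bystander: roll of amber tape lying flat, 68 mm across, 18 mm high
- parts_bowl: bystander: white plastic bowl of small parts, 100 mm across, 50 mm high
- clip_cup: bystander: orange plastic cup of blue clips, 70 mm across, clips up to 60 mm high
There are look-alikes about, which are no part of the job. Leave any green or purple look-alike of the board alone.

How it is judged:
By the outcome, as a careful person would: the job done as asked, in the order asked, and still so for the second after the job is handed in, with the robot touching nothing.
It also fails if it takes over 61 s, if anything falls off the work surface, if the arm or the gripper's body presses on something with over 40 N, if the wrist force passes 120 N, or if a joint passes its speed limit or range.

## Robot

A 6-joint arm with a two-finger parallel gripper is mounted at the origin on the work surface. World frame = base frame: x ahead of the robot, y to its left, z up, the work surface at z = 0. Lengths are in m, angles in rad, forces in N, time in s.
With the tool pointing down it reaches from about 0.25 to 0.725 m from the base axis. Payload 4 kg.
Tool frame: the origin (TCP) lies on the centre line of the jaws, within the pads' length; the fingertips stand 14 mm ahead of it and the grasp point (between the pads) lies 5 mm behind it; z points along the fingers, x is the direction in which the jaws open and shut, and the axes are right-handed (so a half turn about z gives the same grasp; the last joint's range is limited). The gripper opens to 85 mm and grips with 20 to 120 N. Pads are 22 mm wide; open, the fingers measure 114 mm over their backs; the gripper's body (76 mm by 85 mm) begins 54 mm behind the grasp point. The pads swing forward as they close: fully open they stand 13 mm farther back than shut.
Start: joints at [-1.334, 0.241, 0.005, 1.335, 0, 1.571], TCP at [0.117, -0.486, 0.245] pointing down, gripper open.
Joint ranges: [-2.72, 2.72], [-1.05, 1.87], [-1.09, 1.28], [-1.99, 2.15], [-1.42, 1.44], [-3.14, 3.14]. Speed limits (rad/s): [2.79, 2.79, 3.14, 3.14, 3.14, 3.14].

## Interface

Orientations are given as a unit quaternion [x, y, z, w].
In Python, from workcell import bot gives the robot as it stands.
- The arm moves only by the tool play_rows, never from a script. Its argument "motion" is a list of rows, each an object with "fingers": the closure, from -1 (fully open) to 1 (shut), so that 0 is half open; "translation": the shift along the tool's x, y, z in cm, a list of three; "roll": the turn about the tool's z in degrees. A call has 1 to 20 rows; each row is the pose to reach, as a shift and turn from the pose commanded when the call began, along the tool's axes at that moment; what a row does not reach only later rows make up. A row lasts 1/12 s, in which the tool goes at most 41.7 mm and 7.16 degrees, less where a joint would pass 70% of its speed; a pose out of reach is approached as far as the arm can. A call with a gripper value outside its range is refused whole. The fingers move at their own pace and stop on an object; the grip force is fixed at half the most. Time passes only in rows, so rows that repeat a pose let the fingers close. It gives the time, the measured TCP pose, the force and the opening at its end, in the units of the state.
- bot.get_obs(): the state, without advancing time (a new reading comes with each control period).
- bot.camera(name): name is "scene" or "top" or "wrist"; returns a dict with "pixels" (384x512x3 uint8, red, green, blue), "intrinsics" (3x3 intrinsics, pixels), "k1" (the pictures are not rectified: a ray, as slopes to the right and down, at radius r is drawn at 1 + k1 r^2 times it, then the intrinsics apply), "world_to_cam" (4x4, takes a point from world to camera coordinates). Camera axes: x right, y down, z forward; pixel columns grow to the right and rows downward; lengths in m; the calibration is good to about 2 mm. A picture is of the moment at which its call begins. There is no depth.
- bot.job_done(): hands the job in, once; it reports no verdict.
The state is a dict: "clock": time; "joint_pos": joint angles; "joint_vel": joint speeds; "tau": joint torques, N m; "eef_pos": TCP position; "tool_rot": TCP orientation; "ft_force": force on the tool from outside, world axes, zero at the start; "ft_torque": the same for the moment, N m; "grip_width": finger opening in m.
Only numpy, scipy, OpenCV 4.12 (cv2) and the standard library are available. Lean on these libraries where they do the work, as an engineer would, in place of code of your own. Each camera call takes 0.05 s, during which the arm holds its last target. There are 200 camera calls.

## Working session

There is one attempt and no reset: what is moved stays moved. The work goes in short steps, Python scripts to look and compute and a tool call to move; the robot and the scene stay as the last step left them, time stands still between calls to the robot, and variables do not carry over. Pictures are saved under pics/ and viewed, about 8 in all and at most 12, crops included, and the job is handed in when it is done.

Besides the shell and the picture viewer there is one more tool, called after ">>>" as a command line: name --argument value ..., lists and objects as JSON in quotes. play_rows: Moves the arm, as the interface text tells. Its arguments: {"type":"object","properties":{"motion":{"type":"array","items":{"type":"object","properties":{"fingers":{"type":"number"},"translation":{"type":"array","items":{"type":"number"}},"roll":{"type":"number"}}}}},"required":["motion"]}

```bash
mkdir -p pics; ls; cat > h.py <<'E'
import numpy as np,cv2
from workcell import bot
def cam(n):
    c=bot.camera(n); c['pixels']=np.array(c['pixels']); return c
def ray(c,uv):
    K=np.array(c['intrinsics']);T=np.array(c['world_to_cam']);k=c['k1']
    d=np.array([(uv[0]-K[0,2])/K[0,0],(uv[1]-K[1,2])/K[1,1]]);s=d.copy()
    for _ in range(30): s=d/(1+k*(s@s))
    R=T[:3,:3];return -R.T@T[:3,3],R.T@np.array([s[0],s[1],1])
def at(c,uv,z):
    o,d=ray(c,uv);return (o+d*(z-o[2])/d[2])
def proj(c,p):
    K=np.array(c['intrinsics']);T=np.array(c['world_to_cam']);q=T[:3,:3]@np.array(p)+T[:3,3]
    s=q[:2]/q[2];s=s*(1+c['k1']*(s@s));return np.array([K[0,0]*s[0]+K[0,2],K[1,1]*s[1]+K[1,2]])
def save(n,im,f=1,box=None):
    if box: im=im[box[1]:box[3],box[0]:box[2]]
    cv2.imwrite('pics/'+n,cv2.resize(im[:,:,::-1],None,fx=f,fy=f,interpolation=cv2.INTER_CUBIC))
E
python3 - <<'E'
from h import *
import pickle
for n in('top','scene'):
    c=cam(n);pickle.dump(c,open(n+'.pkl','wb'));save(n+'0.png',c['pixels'],1.5)
    o,d=ray(c,(256,192));print(n,o,d,c['k1'],c['intrinsics'])
print(bot.get_obs())
E
```

```text
pics
top [ 0.22164974 -0.11241072  1.60287882] [ 0.2063954   0.00489336 -0.97858403] 0.027210117336016155 [[497.82367394   0.         256.34270872]
 [  0.         497.82367394 199.85933086]
 [  0.           0.           1.        ]]
scene [1.09979278 0.45456513 0.78725449] [-0.5774808  -0.5148918  -0.63364376] 0.006431291208082928 [[354.11932086   0.         255.78256154]
 [  0.         354.11932086 195.57070618]
 [  0.           0.           1.        ]]
{'clock': 0.1, 'joint_pos': array([-1.33402787e+00,  2.41350438e-01,  3.83189651e-03,  1.33517261e+00,
        2.67043952e-06,  1.57078316e+00]), 'joint_vel': array([ 0.00027013, -0.0018437 ,  0.00436964,  0.00126476, -0.00061362,
       -0.00147106]), 'tau': array([ 2.55802233e-04, -3.73138797e+01,  2.53009343e+01,  1.08471501e-02,
       -7.83194037e-05, -1.52032754e-05]), 'eef_pos': array([ 0.11715497, -0.48552396,  0.24448522]), 'tool_rot': array([ 7.85676193e-01, -6.18637230e-01, -7.43526048e-04, -5.87163761e-04]), 'ft_force': array([-0.74821688, -0.67266063, -0.27294506]), 'ft_torque': array([ 0.01286743, -0.00767052, -0.00353706]), 'grip_width': 0.08529077224363527}
```

View pics/top0.png

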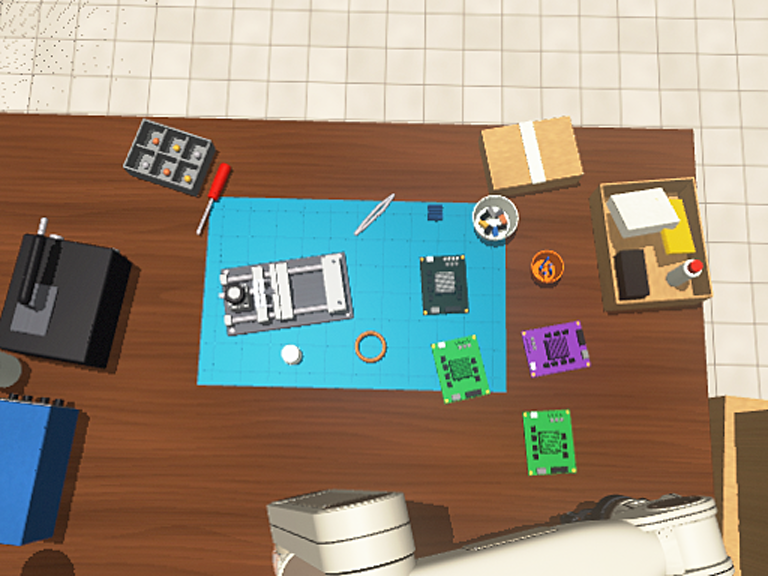

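View pics/scene0.png

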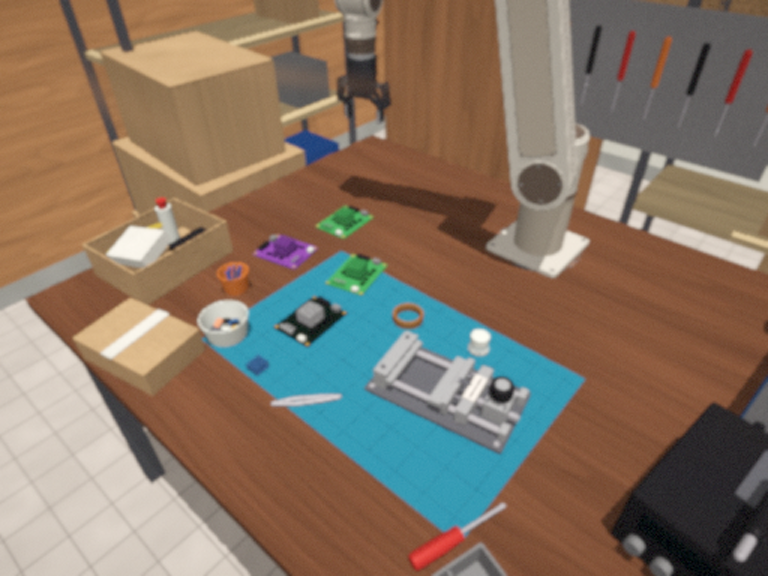

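Candidates for the board (1.5x top picture): dark board with bright finned cooler (444,284), green boards (461,368) and (550,441), and a purple one (556,348). By the description it's the dark one. The knob is at (236,295), the fixed jaw at (335,280) and the white plate near (262,292). Next is a close crop of both, with first measurements.

```bash
python3 - <<'E'
from h import *
import pickle
c=pickle.load(open('top.pkl','rb'));im=c['pixels']
a=cv2.resize(im[160:230,140:245][:,:,::-1],None,fx=7,fy=7,interpolation=cv2.INTER_CUBIC)
b=cv2.resize(im[160:220,270:320][:,:,::-1],None,fx=7,fy=7,interpolation=cv2.INTER_CUBIC)[:420]
cv2.imwrite('pics/crop1.png',cv2.resize(a,None,fx=1,fy=1)); 
hsv=cv2.cvtColor(im,cv2.COLOR_RGB2HSV)
# board: not mat colour inside window
w=np.zeros(im.shape[:2],np.uint8);w[160:217,270:318]=1
m=(~((hsv[...,0]>85)&(hsv[...,0]<105)&(hsv[...,1]>120)&(hsv[...,2]>110))).astype(np.uint8)*w
n,l,s,ce=cv2.connectedComponentsWithStats(m);i=1+np.argmax(s[1:,4]);print(s[i],ce[i])
r=cv2.minAreaRect(np.argwhere(l==i)[:,::-1].astype(np.float32));print(r)
P=np.array([at(c,p,0.005) for p in cv2.boxPoints(r)]);print(P, np.linalg.norm(np.diff(P,axis=0),axis=1))
g=((im.min(2)>95)&(l==i)).astype(np.uint8)
n,l2,s2,ce2=cv2.connectedComponentsWithStats(g);
for k in range(1,n):
  if s2[k,4]>20: 
    print(s2[k],at(c,ce2[k],0.034)); rr=cv2.minAreaRect(np.argwhere(l2==k)[:,::-1].astype(np.float32)); print(rr)
    Q=np.array([at(c,p,0.034)for p in cv2.boxPoints(rr)]);print(Q)
print('knob',at(c,(235/1.5,293/1.5),.084))
cv2.imwrite('pics/crop1.png',np.vstack([a,np.hstack([b,np.zeros((420,a.shape[1]-b.shape[1],3),np.uint8)])])[:, :])
E
python3 -c "
import cv2;i=cv2.imread('pics/crop1.png');print(i.shape);cv2.imwrite('pics/crop1b.png',cv2.resize(i,None,fx=.65,fy=.65,interpolation=cv2.INTER_AREA))"
```

```text
[ 280  170   33   40 1164] [295.71305842 189.66237113]
((295.7414245605469, 189.5006103515625), (39.079586029052734, 30.169715881347656), 86.05481719970703)
[[ 0.63144139 -0.17977911  0.005     ]
 [ 0.64107041 -0.27920352  0.005     ]
 [ 0.51026244 -0.28866441  0.005     ]
 [ 0.50085891 -0.19073583  0.005     ]] [0.0998896  0.13114966 0.09837902]
[295 171  11   3  27] [ 0.62277723 -0.24547935  0.034     ]
((300.0, 172.0), (2.0, 10.0), 90.0)
[[ 0.6254603  -0.22934821  0.034     ]
 [ 0.62629161 -0.26179216  0.034     ]
 [ 0.6196071  -0.26184062  0.034     ]
 [ 0.61877594 -0.22942191  0.034     ]]
[290 181  13  14 176] [ 0.5703587  -0.23356186  0.034     ]
((296.0, 187.5), (13.0, 12.0), 90.0)
[[ 0.59172567 -0.2135528   0.034     ]
 [ 0.59272306 -0.25233782  0.034     ]
 [ 0.54979203 -0.25269121  0.034     ]
 [ 0.54879636 -0.21410232  0.034     ]]
[287 204   6   5  28] [ 0.50952677 -0.21357217  0.034     ]
((289.5, 206.0), (4.0, 5.0), 90.0)
[[ 0.51581979 -0.20490752  0.034     ]
 [ 0.51623405 -0.22092559  0.034     ]
 [ 0.50321422 -0.22108048  0.034     ]
 [ 0.50280029 -0.20508746  0.034     ]]
knob [0.52339927 0.20369754 0.084     ]
(910, 735, 3)
```

View pics/crop1b.png

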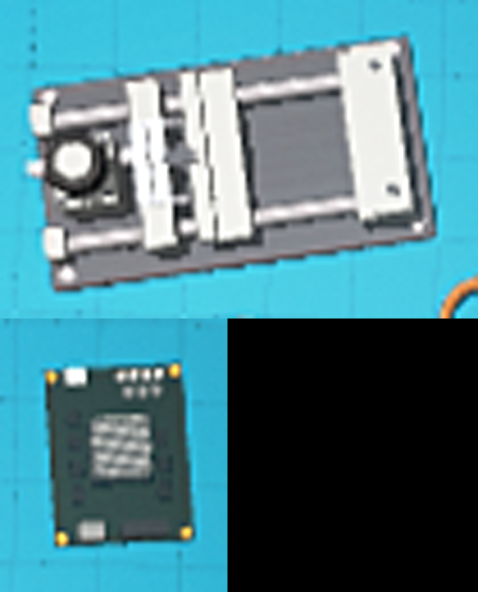

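```bash
cat >> h.py <<'E'
from scipy.spatial.transform import Rotation as Rn
def go(p,yaw=None,d=None):
    "move in tool axes (cm) and roll (deg) to bring TCP to p, tool x to world angle yaw (deg, mod 180)"
    o=bot.get_obs();R=Rn.from_quat(o['tool_rot']).as_matrix();t=R.T@(np.array(p)-o['eef_pos'])*100
    a=np.degrees(np.arctan2(R[1,0],R[0,0])); r=None if yaw is None else (a-yaw+90)%180-90
    print('t',t.round(2),'roll',r,'yaw now',round(a,2),'q6',np.degrees(o['joint_pos'][5]).round(1),'clock',o['clock'],'eef',o['eef_pos'].round(4),'tilt',np.degrees(np.arccos(-R[2,2])).round(2))
E
python3 - <<'E'
from h import *
import pickle
c=cam('wrist');o=bot.get_obs();R=Rn.from_quat(o['tool_rot']).as_matrix()
p,d=ray(c,c['intrinsics'][:2,2] if hasattr(c['intrinsics'],'shape') else (256,192))
print('cam in tool',R.T@(p-o['eef_pos']),'dir',R.T@d,c['intrinsics'],c['k1'])
go([0.47,0.10,0.33],7)
c=pickle.load(open('top.pkl','rb'));im=c['pixels']
w=np.zeros(im.shape[:2],np.uint8);w[162:226,142:240]=1
hsv=cv2.cvtColor(im,cv2.COLOR_RGB2HSV)
m=(~((hsv[...,0]>85)&(hsv[...,0]<105)&(hsv[...,1]>110)&(hsv[...,2]>110))).astype(np.uint8)*w
n,l,s,ce=cv2.connectedComponentsWithStats(m);i=1+np.argmax(s[1:,4])
r=cv2.minAreaRect(np.argwhere(l==i)[:,::-1].astype(np.float32));P=np.array([at(c,p,0.01) for p in cv2.boxPoints(r)]);print(P,np.linalg.norm(np.diff(P,axis=0),axis=1))
g=((im.min(2)>150)&(l==i)).astype(np.uint8);g[:,:210]=0
r=cv2.minAreaRect(np.argwhere(g)[:,::-1].astype(np.float32));P=np.array([at(c,p,0.052) for p in cv2.boxPoints(r)]);print('fixed jaw',P,P.mean(0),np.linalg.norm(np.diff(P,axis=0),axis=1))
E
```

```text
cam in tool [ 1.40783802e-05 -8.49957138e-02 -1.27733216e-01] dir [-2.59592828e-04  3.25853325e-01  9.45420300e-01] [[345.38307002   0.         259.25211106]
 [  0.         345.38307002 193.77345028]
 [  0.           0.           1.        ]] -0.0630221867625592
t [-48.66 -48.04  -8.46] roll -83.4297758281063 yaw now -76.43 q6 90.0 clock 0.15 eef [ 0.1172 -0.4856  0.2446] tilt 0.09
[[ 0.58941436  0.26578508  0.01      ]
 [ 0.63796548 -0.01511311  0.01      ]
 [ 0.48973462 -0.04078048  0.01      ]
 [ 0.44291879  0.23548653  0.01      ]] [0.28506316 0.1504367  0.28020561]
fixed jaw [[ 0.61113656  0.06149503  0.052     ]
 [ 0.62427239 -0.00914482  0.052     ]
 [ 0.48940057 -0.03433332  0.052     ]
 [ 0.47668383  0.03521534  0.052     ]] [0.55037334 0.01330806 0.052     ] [0.07185081 0.13720375 0.07070171]
```

>>> play_rows --motion '[{"translation": [-48,-55,2.4],"roll": -86.4,"fingers": -1},{"translation": [-48,-55,2.4],"roll": -86.4,"fingers": -1},{"translation": [-48,-55,2.4],"roll": -86.4,"fingers": -1},{"translation": [-48,-55,2.4],"roll": -86.4,"fingers": -1},{"translation": [-48,-55,2.4],"roll": -86.4,"fingers": -1},{"translation": [-48,-55,2.4],"roll": -86.4,"fingers": -1},{"translation": [-48,-55,2.4],"roll": -86.4,"fingers": -1},{"translation": [-48,-55,2.4],"roll": -86.4,"fingers": -1},{"translation": [-48,-55,2.4],"roll": -86.4,"fingers": -1},{"translation": [-48,-55,2.4],"roll": -86.4,"fingers": -1},{"translation": [-48,-55,2.4],"roll": -86.4,"fingers": -1},{"translation": [-48,-55,2.4],"roll": -86.4,"fingers": -1},{"translation": [-48,-55,2.4],"roll": -86.4,"fingers": -1},{"translation": [-48,-55,2.4],"roll": -86.4,"fingers": -1},{"translation": [-48,-55,2.4],"roll": -86.4,"fingers": -1},{"translation": [-48,-55,2.4],"roll": -86.4,"fingers": -1},{"translation": [-48,-55,2.4],"roll": -86.4,"fingers": -1},{"translation": [-48,-55,2.4],"roll": -86.4,"fingers": -1},{"translation": [-48,-55,2.4],"roll": -86.4,"fingers": -1},{"translation": [-48,-55,2.4],"roll": -86.4,"fingers": -1}]'

```text
clock: 1.82
eef_pos: [0.5392, 0.1106, 0.2202]
tool_rot: [0.996, 0.088, -0.001, 0.0]
ft_force: [-1.0, -0.2, 0.3]
grip_width: 0.0851
```

```bash
python3 - <<'E'
from h import *
import pickle
c=cam('wrist');pickle.dump(c,open('w1.pkl','wb'));save('w1.png',c['pixels'],1.5);go([0.539,.11,.22],10)
E
```

```text
t [ 0.04 -0.03  0.05] roll 0.012971321555511395 yaw now 10.01 q6 91.5 clock 1.8667 eef [0.5387 0.1096 0.2205] tilt 0.13
```

View pics/w1.png

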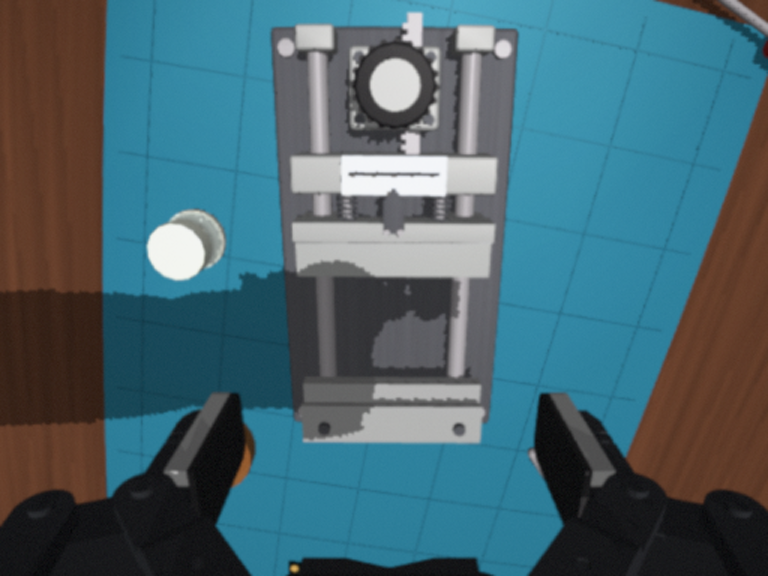

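The wrist picture shows the holder clearly (1.5x pixels): knob top (395,85), set line (394,174), pointer tip about (393,193), sprung jaw face edge y≈240, sprung ledge 240–277, fixed lip edge y≈405 and fixed ledge 380–405.

```bash
python3 - <<'E'
from h import *
import pickle
c=pickle.load(open('w1.pkl','rb'));im=c['pixels'];g=cv2.cvtColor(im,cv2.COLOR_RGB2GRAY)
# column profile of rows along a few columns for edges
for x in (215,225,290,310): print(x,'70-190',list(g[95:190,x]),list(g[245:300,x]))
# line
w=g[108:124,225:300];ys,xs=np.where(w<90);print('line rows',ys.min()+108,ys.max()+108,xs.min()+225,xs.max()+225)
# knob top disc
m=(g[35:80,230:297]>185).astype(np.uint8);n,l,s,ce=cv2.connectedComponentsWithStats(m);k=1+np.argmax(s[1:,4]);print(s[k],ce[k]+[230,35]);kn=at(c,ce[k]+[230,35],.084);print('knob',kn)
H=lambda u,v,z:at(c,(u/1.5,v/1.5),z)
L=H(349,174,.052);Rr=H(440,174,.052);print('line',L,Rr,np.degrees(np.arctan2(*(Rr-L)[1::-1])),np.linalg.norm(Rr-L))
cor=[H(303,406,.052),H(481,406,.052),H(481,443,.052),H(303,443,.052)];print('lip corners',np.round(cor,4),np.linalg.norm(cor[1]-cor[0]),np.linalg.norm(cor[2]-cor[1]))
base=[H(272,29,.01),H(517,30,.01)];print('base back',base,np.linalg.norm(base[1]-base[0]),np.degrees(np.arctan2(*(base[1]-base[0])[1::-1])))
E
```

```text
215 70-190 [np.uint8(173), np.uint8(174), np.uint8(174), np.uint8(173), np.uint8(175), np.uint8(174), np.uint8(161), np.uint8(132), np.uint8(122), np.uint8(156), np.uint8(186), np.uint8(199), np.uint8(203), np.uint8(202), np.uint8(202), np.uint8(200), np.uint8(200), np.uint8(201), np.uint8(200), np.uint8(197), np.uint8(199), np.uint8(198), np.uint8(197), np.uint8(197), np.uint8(196), np.uint8(195), np.uint8(195), np.uint8(194), np.uint8(195), np.uint8(192), np.uint8(193), np.uint8(189), np.uint8(175), np.uint8(154), np.uint8(162), np.uint8(180), np.uint8(186), np.uint8(186), np.uint8(186), np.uint8(188), np.uint8(188), np.uint8(186), np.uint8(186), np.uint8(186), np.uint8(186), np.uint8(186), np.uint8(186), np.uint8(180), np.uint8(151), np.uint8(113), np.uint8(89), np.uint8(87), np.uint8(103), np.uint8(148), np.uint8(181), np.uint8(193), np.uint8(195), np.uint8(193), np.uint8(193), np.uint8(192), np.uint8(192), np.uint8(191), np.uint8(190), np.uint8(189), np.uint8(187), np.uint8(183), np.uint8(178), np.uint8(182), np.uint8(190), np.uint8(191), np.uint8(191), np.uint8(191), np.uint8(1
[... 7340 characters left out ...]
 np.uint8(89), np.uint8(86), np.uint8(100), np.uint8(140), np.uint8(172), np.uint8(181), np.uint8(180), np.uint8(180), np.uint8(181), np.uint8(181), np.uint8(179), np.uint8(181), np.uint8(181), np.uint8(180), np.uint8(177), np.uint8(166), np.uint8(154), np.uint8(152), np.uint8(150), np.uint8(151), np.uint8(158), np.uint8(169), np.uint8(175), np.uint8(180), np.uint8(179), np.uint8(178), np.uint8(166), np.uint8(141), np.uint8(116), np.uint8(109), np.uint8(108), np.uint8(109)]Traceback (most recent call last):
  File "<stdin>", line 7, in <module>
    return umr_minimum(a, axis, None, out, keepdims, initial, where)
ValueError: zero-size array to reduction operation minimum which has no identity
```

```bash
cat > m.py <<'E'
from h import *
import pickle
c=pickle.load(open('w1.pkl','rb'));im=c['pixels'];g=cv2.cvtColor(im,cv2.COLOR_RGB2GRAY)
m=(g[35:80,230:297]>185).astype(np.uint8);n,l,s,ce=cv2.connectedComponentsWithStats(m);k=1+np.argmax(s[1:,4]);kn=at(c,ce[k]+[230,35],.084);print('knob',s[k],kn)
H=lambda u,v,z:at(c,(u,v),z)
ang=lambda a,b:np.degrees(np.arctan2(*(b-a)[1::-1])).round(2)
L=H(233,116,.052);Rr=H(293,116.1,.052);print('line',(L+Rr)/2,ang(L,Rr),np.linalg.norm(Rr-L))
A=[H(202,270.8,.052),H(320.7,270.8,.052),H(202,294.8,.052),H(320.7,294.8,.052)];print('jaw',np.round(A,4),ang(A[0],A[1]),np.linalg.norm(A[1]-A[0]))
B=[H(181.5,19.5,.01),H(344.5,20,.01)];print('base',np.round(B,4),ang(*B),np.linalg.norm(B[1]-B[0]))
th=np.radians(10.);ex=np.array([np.cos(th),np.sin(th),0]);ey=np.array([-np.sin(th),np.cos(th),0])
ps=dict(knob=kn,line=(L+Rr)/2,lipedge=(A[0]+A[1])/2,back=(A[2]+A[3])/2,ledge=H(262,255.6,.04),spr_ledge=H(262,183.7,.04),spr_face_top=H(262,160.7,.052),spr_face_foot40=H(262,160.7,.04),base=(B[0]+B[1])/2,tip=H(262,128,.052))
for k,p in ps.items(): print(k,'x',(p@ex).round(4),'y',(p@ey).round(4))
E
python3 m.py
```

```text
knob [ 17   4  33  35 873] [0.52541646 0.20707894 0.084     ]
line [0.53387464 0.16174492 0.052     ] 9.97 0.05065411609904625
jaw [[ 0.5012  0.0036  0.052 ]
 [ 0.6167  0.0242  0.052 ]
 [ 0.5045 -0.0245  0.052 ]
 [ 0.6233 -0.0033  0.052 ]] 10.09 0.11727983314130297
base [[0.4478 0.2292 0.01  ]
 [0.5919 0.2544 0.01  ]] 9.9 0.14626886175386727
knob x 0.5534 y 0.1127
line x 0.5539 y 0.0666
lipedge x 0.5529 y -0.0834
back x 0.5529 y -0.1116
ledge x 0.5535 y -0.0729
spr_ledge x 0.5533 y 0.003
spr_face_top x 0.5531 y 0.0279
spr_face_foot40 x 0.5532 y 0.025
base x 0.5539 y 0.1479
tip x 0.553 y 0.0565
```

>>> play_rows --motion '[{"translation": [-2.8,34.5,2],"roll": 5.5,"fingers": -0.35},{"translation": [-2.8,34.5,2],"roll": 5.5,"fingers": -0.35},{"translation": [-2.8,34.5,2],"roll": 5.5,"fingers": -0.35},{"translation": [-2.8,34.5,2],"roll": 5.5,"fingers": -0.35},{"translation": [-2.8,34.5,2],"roll": 5.5,"fingers": -0.35},{"translation": [-2.8,34.5,2],"roll": 5.5,"fingers": -0.35},{"translation": [-2.8,34.5,2],"roll": 5.5,"fingers": -0.35},{"translation": [-2.8,34.5,2],"roll": 5.5,"fingers": -0.35},{"translation": [-2.8,34.5,2],"roll": 5.5,"fingers": -0.35},{"translation": [-2.8,34.5,2],"roll": 5.5,"fingers": -0.35},{"translation": [-2.8,34.5,2],"roll": 5.5,"fingers": -0.35},{"translation": [-2.8,34.5,2],"roll": 5.5,"fingers": -0.35}]'

```text
clock: 2.87
eef_pos: [0.5706, -0.2346, 0.2016]
tool_rot: [0.999, 0.039, -0.0, -0.0]
ft_force: [0.3, 0.3, 0.3]
grip_width: 0.0575
```

```bash
python3 - <<'E'
from h import *
import pickle
c=cam('wrist');pickle.dump(c,open('w2.pkl','wb'));save('w2.png',c['pixels'],1.5);go([0.571,-.235,.2],4.5)
im=c['pixels'];hsv=cv2.cvtColor(im,cv2.COLOR_RGB2HSV)
p=proj(c,[.571,-.235,.004]);print(p)
# gold pads at the corners
m=((hsv[...,0]>12)&(hsv[...,0]<30)&(hsv[...,1]>130)&(hsv[...,2]>130)).astype(np.uint8)
n,l,s,ce=cv2.connectedComponentsWithStats(m)
for k in range(1,n):
    if s[k,4]>12: print(s[k],ce[k].round(1),at(c,ce[k],.004).round(4))
E
```

```text
t [-0.    0.1   0.17] roll 0.015311836211424179 yaw now 4.52 q6 63.2 clock 2.9167 eef [ 0.5709 -0.234   0.2017] tilt 0.03
[258.83141969 166.9476214 ]
[ 75   0  59  16 439] [104.    7.1] [ 0.4266 -0.1025  0.004 ]
[192 116   8   9  28] [195.3 120.2] [ 0.5085 -0.1947  0.004 ]
[  5 154   5   5  20] [  6.8 156. ] [ 0.3197 -0.242   0.004 ]
[198 207   6   6  24] [200.5 209.7] [ 0.5154 -0.284   0.004 ]
[315 206   7   7  30] [318.2 209.4] [ 0.6344 -0.2746  0.004 ]
[142 218   5   5  20] [144.1 220. ] [ 0.4573 -0.3     0.004 ]
[376 256  18  15 100] [383.1 262.4] [ 0.7132 -0.3306  0.004 ]
[  9 293   4   4  13] [ 10.6 294.6] [ 0.295 -0.408  0.004]
```

View pics/w2.png

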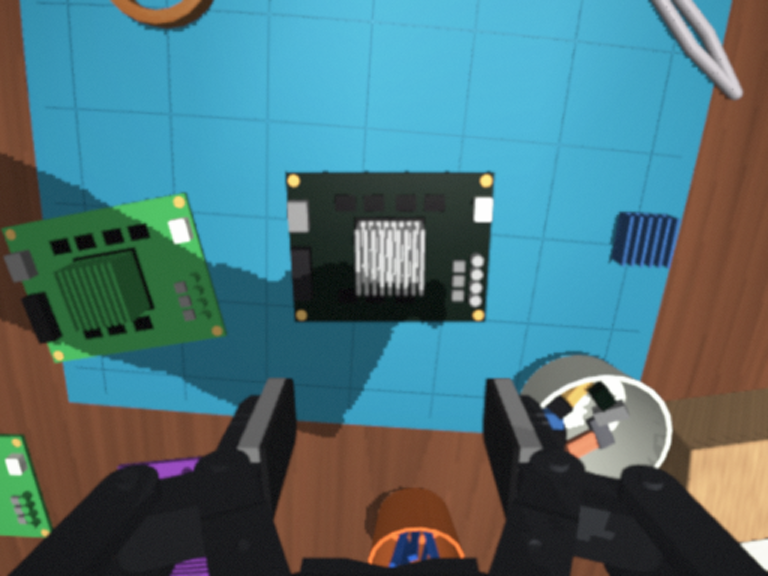

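The dark board with its bright cooler is centred at (390,248), gold corners at (293,181), (486,181), (301,315) and (478,315). The measured centre (0.5715,-0.2347) and angle 4.5° agree with the top view. Descending to grip the cooler.

>>> play_rows --motion '[{"translation": [0,0,4],"roll": 0,"fingers": -0.35},{"translation": [0,0,8],"roll": 0,"fingers": -0.35},{"translation": [0,0,12],"roll": 0,"fingers": -0.35},{"translation": [0,0,15],"roll": 0,"fingers": -0.35},{"translation": [0,0,16.6],"roll": 0,"fingers": -0.35},{"translation": [0,0.1,17.6],"roll": 0,"fingers": -0.35},{"translation": [0,0.1,17.6],"roll": 0,"fingers": -0.35},{"translation": [0,0.1,17.6],"roll": 0,"fingers": -0.35},{"translation": [0,0.1,17.6],"roll": 0,"fingers": 1},{"translation": [0,0.1,17.6],"roll": 0,"fingers": 1},{"translation": [0,0.1,17.6],"roll": 0,"fingers": 1},{"translation": [0,0.1,17.6],"roll": 0,"fingers": 1},{"translation": [0,0.1,17.6],"roll": 0,"fingers": 1},{"translation": [0,0.1,17.6],"roll": 0,"fingers": 1}]'

```text
clock: 4.08
eef_pos: [0.5733, -0.2365, 0.0279]
tool_rot: [0.999, 0.039, 0.002, 0.001]
ft_force: [-0.3, 0.8, 6.8]
grip_width: 0.0385
```

```bash
python3 - <<'E'
from h import *
o=bot.get_obs();print(o['ft_force'],o['ft_torque'],o['grip_width']);go([.5514,.0594,.2],10)
E
```

```text
[-0.28130216  0.83154653  6.77729407] [ 0.15664311  0.23636952 -0.00212504] 0.03853056771902158
t [  0.2  -29.65 -17.26] roll -5.523556769608604 yaw now 4.48 q6 63.1 clock 4.0833 eef [ 0.5733 -0.2365  0.0279] tilt 0.27
```

>>> play_rows --motion '[{"translation": [0,0,-1],"roll": 0,"fingers": 1},{"translation": [0,0,-3],"roll": 0,"fingers": 1},{"translation": [0,0,-6],"roll": 0,"fingers": 1},{"translation": [0,0,-9],"roll": 0,"fingers": 1},{"translation": [0,-2,-12],"roll": 0,"fingers": 1},{"translation": [0,-5,-13.2],"roll": -1,"fingers": 1},{"translation": [0,-8,-13.2],"roll": -2,"fingers": 1},{"translation": [0,-11,-13.2],"roll": -3,"fingers": 1},{"translation": [0,-14,-13.2],"roll": -4,"fingers": 1},{"translation": [0,-17,-13.2],"roll": -5.5,"fingers": 1},{"translation": [0,-20,-13.2],"roll": -5.5,"fingers": 1},{"translation": [0,-23,-13.2],"roll": -5.5,"fingers": 1},{"translation": [0,-26,-13.2],"roll": -5.5,"fingers": 1},{"translation": [0,-28.5,-13.2],"roll": -5.5,"fingers": 1},{"translation": [0,-30,-13.2],"roll": -5.5,"fingers": 1},{"translation": [0,-30.6,-13.2],"roll": -5.5,"fingers": 1},{"translation": [0,-30.6,-13.2],"roll": -5.5,"fingers": 1},{"translation": [0,-30.6,-13.2],"roll": -5.5,"fingers": 1},{"translation": [0,-30.6,-13.2],"roll": -5.5,"fingers": 1}]'

```text
clock: 5.67
eef_pos: [0.5477, 0.0678, 0.1573]
tool_rot: [0.996, 0.086, -0.0, 0.0]
ft_force: [0.1, -0.7, -3.4]
grip_width: 0.0388
```

```bash
python3 - <<'E'
from h import *
import pickle
c=cam('wrist');pickle.dump(c,open('w3.pkl','wb'));save('w3.png',c['pixels'],1.5);go([0.5498,.0688,.06],10)
o=bot.get_obs();print(o['ft_force'],o['ft_torque'],o['grip_width']);R=Rn.from_quat(o['tool_rot']).as_matrix()
hsv=cv2.cvtColor(c['pixels'],cv2.COLOR_RGB2HSV)
m=((hsv[...,0]>12)&(hsv[...,0]<30)&(hsv[...,1]>130)&(hsv[...,2]>130)).astype(np.uint8)
n,l,s,ce=cv2.connectedComponentsWithStats(m)
for k in range(1,n):
    if s[k,4]>12: print(s[k],ce[k].round(1),(1000*R.T@(at(c,ce[k],o['eef_pos'][2]-.023)-o['eef_pos'])).round(1))
E
```

```text
t [ 0.22 -0.08  9.73] roll -0.1344620275153261 yaw now 9.87 q6 87.2 clock 5.7167 eef [0.5478 0.0677 0.1573] tilt 0.03
[-0.30228733  0.75743406 -2.63570375] [-0.05790031  0.03893877 -0.00620247] 0.03860178419018755
[383 155  16  16  74] [390.4 162.5] [ 60.1 -47.1  23. ]
[120 156  16  16  84] [127.5 163.5] [-58.9 -46.7  23. ]
[ 77 277  55  47 559] [ 96.5 292. ] [-84.6  22.2  23. ]
```

View pics/w3.png

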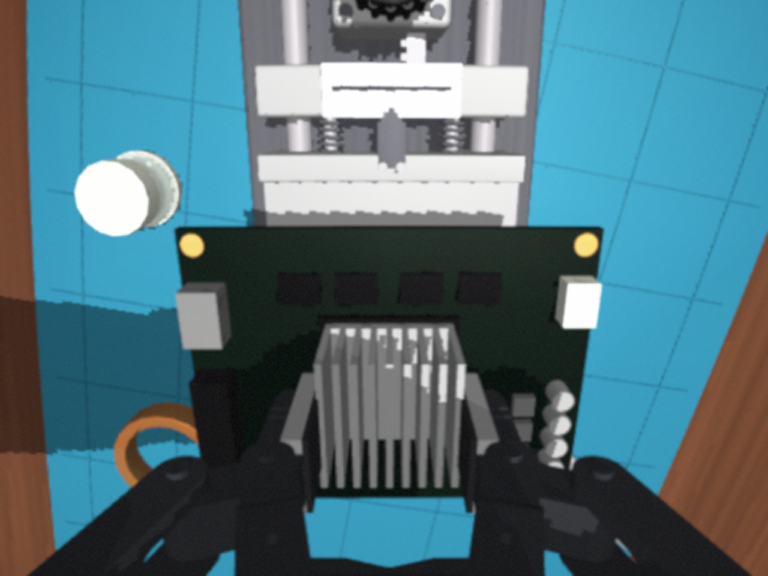

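The board hangs level, its cooler between the pads; gold corners at (191,245) and (585,244) put its middle 2 mm towards +y of the TCP. Lowering to just above the ledges.

>>> play_rows --motion '[{"translation": [0.16,0.14,2],"roll": -0.1,"fingers": 1},{"translation": [0.16,0.14,4.5],"roll": -0.1,"fingers": 1},{"translation": [0.16,0.14,6.5],"roll": -0.1,"fingers": 1},{"translation": [0.16,0.14,7.8],"roll": -0.1,"fingers": 1},{"translation": [0.16,0.14,8.4],"roll": -0.1,"fingers": 1},{"translation": [0.16,0.14,8.4],"roll": -0.1,"fingers": 1},{"translation": [0.16,0.14,8.4],"roll": -0.1,"fingers": 1}]'

```text
clock: 6.3
eef_pos: [0.5499, 0.0672, 0.0736]
tool_rot: [0.996, 0.087, 0.0, 0.0]
ft_force: [0.3, 0.1, -3.1]
grip_width: 0.0385
```

```bash
python3 - <<'E'
from h import *
import pickle
c=cam('wrist');pickle.dump(c,open('w4.pkl','wb'));save('w4.png',c['pixels'],1.5);go([0.5496,.0666,.068],10)
o=bot.get_obs();print(o['ft_force'],o['ft_torque'],o['grip_width']);R=Rn.from_quat(o['tool_rot']).as_matrix()
g=cv2.cvtColor(c['pixels'],cv2.COLOR_RGB2GRAY);print(g[90:165:1,200].tolist())
E
```

```text
t [-0.1   0.07  0.63] roll 0.016674167922261063 yaw now 10.02 q6 87.0 clock 6.35 eef [0.5505 0.0675 0.0743] tilt 0.1
[ 0.53910671  0.83413505 -1.82038729] [0.01091101 0.00572303 0.02861247] 0.03873087760684583
[84, 83, 105, 135, 142, 134, 102, 85, 81, 76, 94, 119, 131, 108, 89, 85, 95, 128, 145, 141, 113, 88, 84, 78, 86, 119, 155, 173, 179, 182, 180, 181, 181, 179, 180, 180, 179, 179, 181, 178, 179, 179, 178, 179, 178, 176, 176, 175, 175, 175, 164, 153, 162, 178, 181, 182, 182, 174, 143, 104, 69, 36, 25, 24, 26, 26, 29, 25, 28, 28, 26, 26, 22, 28, 22]
```

```bash
python3 - <<'E'
from h import *
import pickle
c=pickle.load(open('w4.pkl','rb'));th=np.radians(10);ey=np.array([-np.sin(th),np.cos(th),0])
for r,z in((140.5,.05),(140.5,.052),(149,.050)): print(r,z,(at(c,(200,r),z)@ey+.0373)*1000)
E
```

```text
140.5 0.05 64.8159066809896
140.5 0.052 65.17779228580753
149 0.05 61.004302497643735
```

>>> play_rows --motion '[{"translation": [-0.05,0.15,0.1],"roll": 0,"fingers": 1},{"translation": [-0.05,0.15,0.3],"roll": 0,"fingers": 1},{"translation": [-0.05,0.15,0.45],"roll": 0,"fingers": 1},{"translation": [-0.05,0.15,0.55],"roll": 0,"fingers": 1},{"translation": [-0.05,0.15,0.6],"roll": 0,"fingers": 1},{"translation": [-0.05,0.15,0.6],"roll": 0,"fingers": 1}]'

```text
clock: 6.85
eef_pos: [0.5495, 0.0664, 0.0679]
tool_rot: [0.996, 0.088, 0.0, 0.0]
ft_force: [-1.8, 0.2, 1.2]
grip_width: 0.0383
```

>>> play_rows --motion '[{"translation": [0,0.2,0],"roll": 0,"fingers": 1},{"translation": [0,0.4,0],"roll": 0,"fingers": 1},{"translation": [0,0.55,0],"roll": 0,"fingers": 1},{"translation": [0,0.65,0],"roll": 0,"fingers": 1},{"translation": [0,0.7,0],"roll": 0,"fingers": 1},{"translation": [0,0.7,0],"roll": 0,"fingers": 1}]'

```text
clock: 7.35
eef_pos: [0.5512, 0.0596, 0.0679]
tool_rot: [0.996, 0.088, 0.001, -0.0]
ft_force: [-0.3, 1.1, 5.0]
grip_width: 0.0388
```

```bash
python3 - <<'E'
from h import *
o=bot.get_obs();print(o['ft_force'],o['ft_torque']);go([0.5514+.0004-.0006,.0594-.0021,.068],10)
E
```

```text
[-0.28605416  1.13793616  5.00732902] [ 0.39849181 -0.21499809  0.02181762]
t [-0.04  0.23 -0.01] roll 0.07001059293793332 yaw now 10.07 q6 86.1 clock 7.35 eef [0.5512 0.0596 0.0679] tilt 0.09
```

>>> play_rows --motion '[{"translation": [0,0.1,0],"roll": 0,"fingers": 1},{"translation": [0,0.18,0],"roll": 0,"fingers": 1},{"translation": [0,0.25,0],"roll": 0,"fingers": 1},{"translation": [0,0.3,0],"roll": 0,"fingers": 1},{"translation": [0,0.3,0],"roll": 0,"fingers": 1}]'

```text
clock: 7.77
eef_pos: [0.5514, 0.0579, 0.0679]
tool_rot: [0.996, 0.088, 0.001, -0.002]
ft_force: [-1.4, 6.6, 6.0]
grip_width: 0.0384
```

>>> play_rows --motion '[{"translation": [0,0.1,0],"roll": 0,"fingers": 1},{"translation": [0,0.15,0],"roll": 0,"fingers": 1},{"translation": [0,0.15,0],"roll": 0,"fingers": 1}]'

```text
clock: 8.02
eef_pos: [0.5515, 0.0578, 0.068]
tool_rot: [0.996, 0.088, 0.001, -0.003]
ft_force: [-1.6, 9.3, 6.1]
grip_width: 0.0386
```

```bash
python3 - <<'E'
from h import *
import pickle
c=cam('wrist');pickle.dump(c,open('w5.pkl','wb'));save('w5.png',c['pixels'],1.5);go([0.55,.0573,.068],10)
o=bot.get_obs();print(o['ft_force'],o['ft_torque'],o['grip_width'])
g=cv2.cvtColor(c['pixels'],cv2.COLOR_RGB2GRAY)
th=np.radians(10);ey=np.array([-np.sin(th),np.cos(th),0])
for col in(200,320):
  r=[i for i in range(140,185) if g[i,col]<90][0];print(col,r,g[r-8:r+3,col].tolist(),(at(c,(col,r-.5),.044)@ey+.0373)*1000)
E
```

```text
t [-0.15  0.02 -0.  ] roll 0.13268324282614685 yaw now 10.13 q6 85.7 clock 8.0667 eef [0.5515 0.0578 0.068 ] tilt 0.34
[-2.46472378  9.88885407  4.85215133] [ 1.95521638  0.13021681 -0.27927805] 0.03857207191435105
200 151 [196, 196, 196, 194, 195, 195, 183, 136, 67, 29, 28] 50.68513784374984
320 151 [205, 207, 205, 204, 204, 205, 190, 142, 72, 33, 34] 50.725551901842614
```

>>> play_rows --motion '[{"translation": [0,0,0],"roll": 0,"fingers": -0.35},{"translation": [0,0,0],"roll": 0,"fingers": -0.35},{"translation": [0,0,0],"roll": 0,"fingers": -0.35},{"translation": [0,0,0],"roll": 0,"fingers": -0.35},{"translation": [0,0,-1],"roll": 0,"fingers": -0.35},{"translation": [0,0,-3],"roll": 0,"fingers": -0.35},{"translation": [0,0,-6],"roll": 0,"fingers": -0.35},{"translation": [0,-3,-9],"roll": -6,"fingers": -0.8},{"translation": [0,-6,-11],"roll": -12,"fingers": -0.8},{"translation": [0,-9,-11],"roll": -12,"fingers": -0.8},{"translation": [0,-9,-11],"roll": -12,"fingers": -0.8},{"translation": [0,-9,-11],"roll": -12,"fingers": -0.8}]'

```text
clock: 9.07
eef_pos: [0.5355, 0.1447, 0.1782]
tool_rot: [0.981, 0.193, 0.001, 0.0]
ft_force: [-0.2, 0.2, -0.6]
grip_width: 0.0767
```

```bash
python3 - <<'E'
from h import *
import pickle
c=cam('wrist');pickle.dump(c,open('w6.pkl','wb'));save('w6.png',c['pixels'],1.5);go([0.5253,.2071,.16],10)
print(bot.get_obs()['ft_force'])
E
```

```text
t [ 1.46 -6.26  1.75] roll 12.115614838200315 yaw now 22.12 q6 82.9 clock 9.1167 eef [0.5353 0.1436 0.1775] tilt 0.05
[-0.90575234 -0.56058871 -0.85979615]
```

View pics/w6.png

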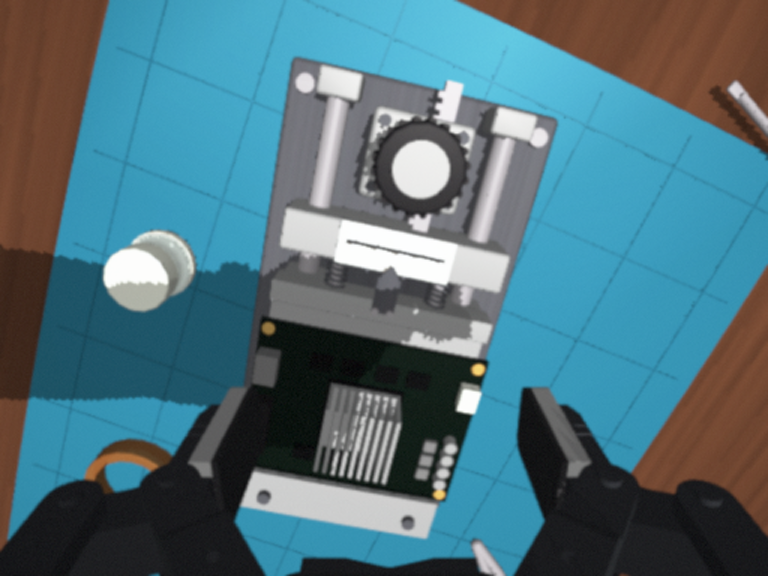

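The board sits flat: near edge under the fixed lip (340,495), other edge on the sprung ledge (380,340), gap to the face at (375,320). The knob is at (421,168). Moving above the knob and winding the wrist back.

>>> play_rows --motion '[{"translation": [1.5,-6.3,3],"roll": -120,"fingers": -0.8},{"translation": [1.5,-6.3,3],"roll": -120,"fingers": -0.8},{"translation": [1.5,-6.3,3],"roll": -120,"fingers": -0.8},{"translation": [1.5,-6.3,3],"roll": -120,"fingers": -0.8},{"translation": [1.5,-6.3,3],"roll": -120,"fingers": -0.8},{"translation": [1.5,-6.3,3],"roll": -120,"fingers": -0.8},{"translation": [1.5,-6.3,3],"roll": -120,"fingers": -0.8},{"translation": [1.5,-6.3,3],"roll": -120,"fingers": -0.8},{"translation": [1.5,-6.3,3],"roll": -120,"fingers": -0.8},{"translation": [1.5,-6.3,3],"roll": -120,"fingers": -0.8},{"translation": [1.5,-6.3,3],"roll": -120,"fingers": -0.8},{"translation": [1.5,-6.3,3],"roll": -120,"fingers": -0.8},{"translation": [1.5,-6.3,3],"roll": -120,"fingers": -0.8},{"translation": [1.5,-6.3,3],"roll": -120,"fingers": -0.8},{"translation": [1.5,-6.3,3],"roll": -120,"fingers": -0.8},{"translation": [1.5,-6.3,3],"roll": -120,"fingers": -0.8},{"translation": [1.5,-6.3,3],"roll": -120,"fingers": -0.8},{"translation": [1.5,-6.3,3],"roll": -120,"fingers": -0.8}]'

```text
clock: 10.62
eef_pos: [0.5258, 0.2058, 0.1466]
tool_rot: [0.325, 0.946, -0.001, -0.001]
ft_force: [0.6, 0.1, 0.1]
grip_width: 0.0769
```

>>> play_rows --motion '[{"translation": [0,0,0],"roll": -80,"fingers": -0.8},{"translation": [0,0,0],"roll": -80,"fingers": -0.8},{"translation": [0,0,0],"roll": -80,"fingers": -0.8},{"translation": [0,0,0],"roll": -80,"fingers": -0.8},{"translation": [0,0,0],"roll": -80,"fingers": -0.8},{"translation": [0,0,0],"roll": -80,"fingers": -0.8},{"translation": [0,0,0],"roll": -80,"fingers": -0.8},{"translation": [0,0,0],"roll": -80,"fingers": -0.8},{"translation": [0,0,0],"roll": -80,"fingers": -0.8},{"translation": [0,0,0],"roll": -80,"fingers": -0.8},{"translation": [0,0,0],"roll": -80,"fingers": -0.8},{"translation": [0,0,0],"roll": -80,"fingers": -0.8},{"translation": [0,0,0],"roll": -80,"fingers": -0.8},{"translation": [0,0,0],"roll": -80,"fingers": -0.8}]'

```text
clock: 11.78
eef_pos: [0.5258, 0.207, 0.1471]
tool_rot: [-0.357, 0.934, -0.0, -0.0]
ft_force: [0.9, -0.1, 0.5]
grip_width: 0.077
```

```bash
python3 - <<'E'
from h import *
import pickle
w=pickle.load(open('w6.pkl','rb'));c=cam('wrist');pickle.dump(c,open('w7.pkl','wb'));save('w7.png',c['pixels'],1.5)
for q in (w,c):
  u,v=proj(q,[.5253,.2071,.084]).astype(int);g=cv2.cvtColor(q['pixels'],cv2.COLOR_RGB2GRAY)
  x0,y0=max(u-40,0),max(v-40,0)
  m=(g[y0:v+40,x0:u+40]>150).astype(np.uint8);n,l,s,ce=cv2.connectedComponentsWithStats(m)
  k=l[v-y0,u-x0];print((u,v),k,s[k],ce[k]+[x0,y0],at(q,ce[k]+[x0,y0],.084))
go([0.5253,.2071,.074],10)
E
```

```text
(np.int64(280), np.int64(112)) 4 [  21   21   39   39 1190] [280.27394958 112.31932773] [0.52537728 0.20708581 0.084     ]
(np.int64(261), np.int64(223)) 0 [   0    0   80   80 5776] [258.69286704 220.3234072 ] [0.52798062 0.20631664 0.084     ]
t [0.04 0.03 7.31] roll 31.864809457768644 yaw now -138.14 q6 -110.4 clock 11.8333 eef [0.5259 0.2072 0.1471] tilt 0.03
```

>>> play_rows --motion '[{"translation": [-0.04,0.03,2],"roll": 0,"fingers": -0.6},{"translation": [-0.04,0.03,4],"roll": 0,"fingers": -0.6},{"translation": [-0.04,0.03,5.5],"roll": 0,"fingers": -0.6},{"translation": [-0.04,0.03,6.4],"roll": 0,"fingers": -0.6},{"translation": [-0.04,0.03,6.4],"roll": 0,"fingers": -0.6},{"translation": [-0.04,0.03,6.4],"roll": 0,"fingers": 1},{"translation": [-0.04,0.03,6.4],"roll": 0,"fingers": 1},{"translation": [-0.04,0.03,6.4],"roll": 0,"fingers": 1},{"translation": [-0.04,0.03,6.4],"roll": 0,"fingers": 1},{"translation": [-0.04,0.03,6.4],"roll": 0,"fingers": 1},{"translation": [-0.04,0.03,6.4],"roll": 0,"fingers": 1},{"translation": [-0.04,0.03,6.4],"roll": 0,"fingers": 1}]'

```text
clock: 12.83
eef_pos: [0.5248, 0.2067, 0.0849]
tool_rot: [-0.358, 0.934, -0.001, -0.001]
ft_force: [-5.9, -5.4, 6.1]
grip_width: 0.0377
```

```bash
python3 - <<'E'
from h import *
o=bot.get_obs();print(o['ft_force'],o['ft_torque'],o['grip_width']);go([0.5254,.2071,.083],10)
E
```

```text
[-5.85085607 -5.40533641  6.11258239] [-1.03817008  1.10523819  0.0417877 ] 0.03766374407372856
t [-0.07 -0.01  0.18] roll 32.0100010294133 yaw now -137.99 q6 -110.5 clock 12.8333 eef [0.5248 0.2067 0.0849] tilt 0.17
```

>>> play_rows --motion '[{"translation": [0.08,0,-0.1],"roll": 0,"fingers": 1},{"translation": [0.08,0,-0.1],"roll": 4,"fingers": 1},{"translation": [0.08,0,-0.1],"roll": 10,"fingers": 1},{"translation": [0.08,0,-0.1],"roll": 16,"fingers": 1},{"translation": [0.08,0,-0.1],"roll": 22,"fingers": 1},{"translation": [0.08,0,-0.1],"roll": 28,"fingers": 1},{"translation": [0.08,0,-0.1],"roll": 34,"fingers": 1},{"translation": [0.08,0,-0.1],"roll": 40,"fingers": 1},{"translation": [0.08,0,-0.1],"roll": 46,"fingers": 1},{"translation": [0.08,0,-0.1],"roll": 52,"fingers": 1},{"translation": [0.08,0,-0.1],"roll": 58,"fingers": 1},{"translation": [0.08,0,-0.1],"roll": 64,"fingers": 1},{"translation": [0.08,0,-0.1],"roll": 70,"fingers": 1},{"translation": [0.08,0,-0.1],"roll": 76,"fingers": 1},{"translation": [0.08,0,-0.1],"roll": 82,"fingers": 1},{"translation": [0.08,0,-0.1],"roll": 88,"fingers": 1},{"translation": [0.08,0,-0.1],"roll": 94,"fingers": 1},{"translation": [0.08,0,-0.1],"roll": 100,"fingers": 1},{"translation": [0.08,0,-0.1],"roll": 100,"fingers": 1}]'

```text
clock: 14.42
eef_pos: [0.5244, 0.2067, 0.0849]
tool_rot: [0.486, 0.874, -0.001, -0.0]
ft_force: [-4.1, -3.9, 1.9]
grip_width: 0.0372
```

```bash
python3 - <<'E'
from h import *
import pickle
o=bot.get_obs();print(o['ft_force'],o['ft_torque'],o['grip_width']);go([0.5254,.2071,.083],10)
c=cam('wrist');t=cam('top');pickle.dump((c,t),open('w8.pkl','wb'))
a=cv2.resize(c['pixels'],None,fx=1.2,fy=1.2);b=cv2.resize(t['pixels'][160:220,140:240],(615,369))
cv2.imwrite('pics/w8.png',a[:,:,::-1])
E
```

```text
[-4.11772006 -3.91316119  1.91516671] [-0.75734854  0.91832443 -0.14506721] 0.037244444806412744
t [-0.02  0.11  0.19] roll -68.09844148531528 yaw now 121.9 q6 -10.4 clock 14.4167 eef [0.5244 0.2067 0.0849] tilt 0.13
```

View pics/w8.png

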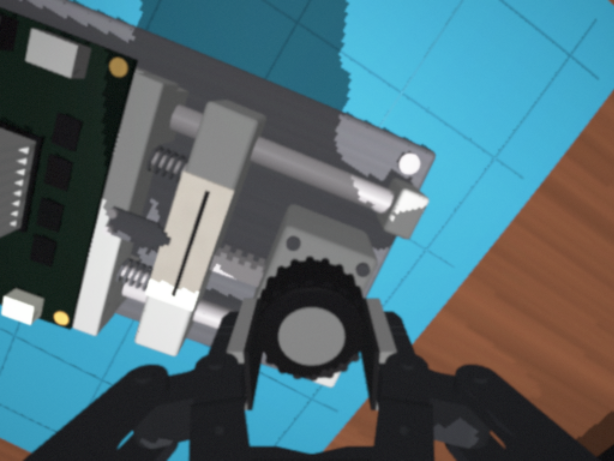

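The jaw has closed to about 4 mm from the board. The pointer tip at (165,235) is still short of the line, which runs (207,193)–(175,294). Both are visible, so I continue in stages.

>>> play_rows --motion '[{"translation": [-0.02,-0.07,0],"roll": 5,"fingers": 1},{"translation": [-0.02,-0.07,0],"roll": 11,"fingers": 1},{"translation": [-0.02,-0.07,0],"roll": 17,"fingers": 1},{"translation": [-0.02,-0.07,0],"roll": 23,"fingers": 1},{"translation": [-0.02,-0.07,0],"roll": 29,"fingers": 1},{"translation": [-0.02,-0.07,0],"roll": 35,"fingers": 1},{"translation": [-0.02,-0.07,0],"roll": 41,"fingers": 1},{"translation": [-0.02,-0.07,0],"roll": 47,"fingers": 1},{"translation": [-0.02,-0.07,0],"roll": 53,"fingers": 1},{"translation": [-0.02,-0.07,0],"roll": 59,"fingers": 1},{"translation": [-0.02,-0.07,0],"roll": 65,"fingers": 1},{"translation": [-0.02,-0.07,0],"roll": 71,"fingers": 1},{"translation": [-0.02,-0.07,0],"roll": 77,"fingers": 1},{"translation": [-0.02,-0.07,0],"roll": 80,"fingers": 1},{"translation": [-0.02,-0.07,0],"roll": 80,"fingers": 1}]'

```text
clock: 15.77
eef_pos: [0.5244, 0.207, 0.0849]
tool_rot: [0.933, 0.359, -0.0, -0.0]
ft_force: [-3.7, -1.3, 3.1]
grip_width: 0.0373
```

```bash
python3 - <<'E'
from h import *
import pickle
o=bot.get_obs();print(o['ft_force'],o['ft_torque'],o['grip_width']);go([0.5254,.2071,.083],10)
c=cam('wrist');pickle.dump(c,open('w9.pkl','wb'))
cv2.imwrite('pics/w9.png',cv2.resize(c['pixels'],None,fx=1.5,fy=1.5)[:,:,::-1])
E
```

```text
[-3.6580312  -1.2988497   3.05555648] [-0.35396107  0.80637463 -0.08276846] 0.03733020618611075
t [0.08 0.06 0.19] roll 32.09817715290974 yaw now 42.1 q6 69.4 clock 15.7667 eef [0.5244 0.207  0.0849] tilt 0.03
```

View pics/w9.png

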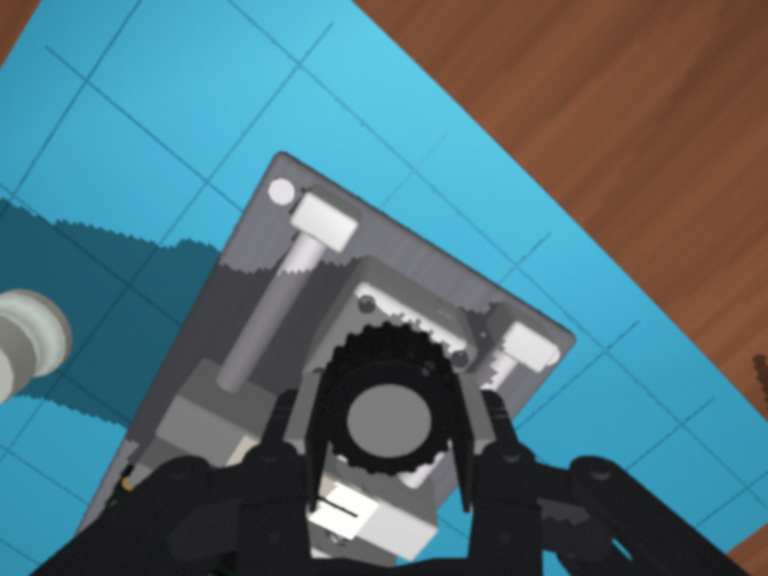

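The line is hidden by the fingers from here, so I let go and lift to measure.

>>> play_rows --motion '[{"translation": [0,0,0],"roll": 0,"fingers": -0.6},{"translation": [0,0,0],"roll": 0,"fingers": -0.6},{"translation": [0,0,0],"roll": 0,"fingers": -0.6},{"translation": [0,0,0],"roll": 0,"fingers": -0.6},{"translation": [0,0,-2],"roll": 0,"fingers": -0.6},{"translation": [0,0,-5],"roll": 0,"fingers": -0.6},{"translation": [-1,2,-8],"roll": 0,"fingers": -0.6},{"translation": [-2.4,3.9,-9],"roll": 0,"fingers": -0.6},{"translation": [-2.4,3.9,-9],"roll": 0,"fingers": -0.6},{"translation": [-2.4,3.9,-9],"roll": 0,"fingers": -0.6},{"translation": [-2.4,3.9,-9],"roll": 0,"fingers": -0.6}]'

```text
clock: 16.73
eef_pos: [0.5329, 0.1622, 0.1739]
tool_rot: [0.933, 0.359, -0.0, -0.0]
ft_force: [-0.1, -1.1, 0.7]
grip_width: 0.0683
```

```bash
cat > tip.py <<'E'
from h import *
import pickle,sys
n=sys.argv[1];c=cam('wrist');pickle.dump(c,open(n+'.pkl','wb'));o=bot.get_obs();print(o['eef_pos'],o['clock'])
# rectify the z=52 plane into holder axes: 5 px/mm, x -60..60, y 140..-20 (top to bottom)
th=np.radians(10);ex=np.array([np.cos(th),np.sin(th),0]);ey=np.array([-np.sin(th),np.cos(th),0]);O=np.array([.5514,.0594,0])
xs=np.arange(-60,60,.2);ys=np.arange(135,35,-.2)
M=np.array([[proj(c,O+ex*x/1e3+ey*y/1e3+[0,0,.052]) for x in xs] for y in ys]).astype(np.float32)
im=cv2.remap(c['pixels'],M[...,0],M[...,1],cv2.INTER_CUBIC);cv2.imwrite('pics/'+n+'r.png',im[:,:,::-1]);np.save(n+'r.npy',im)
E
python3 tip.py w10
```

```text
[0.53257069 0.1623835  0.17333072] 16.7833
```

View pics/w10r.png

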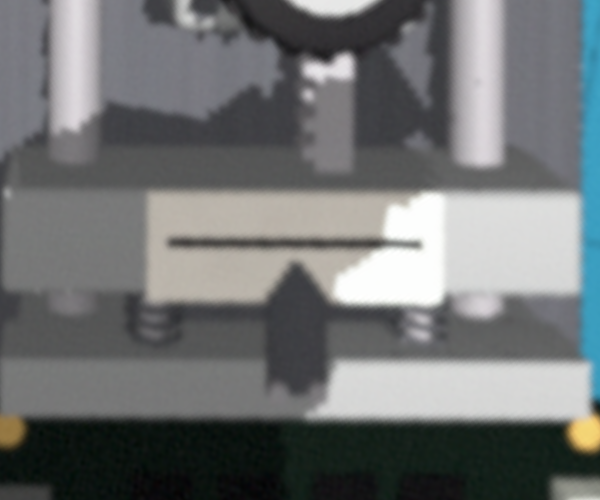

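The rectified view (5 px/mm) shows the line at row 243 and the pointer apex at row ~262. The jaw now touches the board edge (row 418). I calibrate the height parallax against the free-jaw pictures, where the offset is known to be 8 mm.

```bash
cat > sep.py <<'E'
from h import *
import pickle,sys
th=np.radians(10);ex=np.array([np.cos(th),np.sin(th),0]);ey=np.array([-np.sin(th),np.cos(th),0]);O=np.array([.5514,.0594,0])
def prof(c,x,ys,z): 
    M=np.array([[proj(c,O+ex*(x+d)/1e3+ey*y/1e3+[0,0,z]) for d in (-.4,0,.4)] for y in ys]).astype(np.float32)
    return cv2.cvtColor(cv2.remap(c['pixels'],M[...,0],M[...,1],cv2.INTER_CUBIC),cv2.COLOR_RGB2GRAY).mean(1)
def sep(n,y0,z=.052):
    c=pickle.load(open(n+'.pkl','rb'));ys=np.arange(y0+12,y0-25,-.1);out=[]
    ln=[]
    for x in (-20,-15,15,20):
        p=prof(c,x,ys,z);i=np.where(abs(ys-y0)<5)[0];w=np.clip(np.median(p[i])-p[i]-15,0,None);ln.append((w*ys[i]).sum()/w.sum())
    # pointer: centre x and apex from side edges: column width vs y
    xs=np.arange(-12,12,.2);wd=[]
    yy=np.arange(y0-2,y0-22,-.25)
    I=np.array([[proj(c,O+ex*x/1e3+ey*y/1e3+[0,0,z]) for x in xs] for y in yy]).astype(np.float32)
    g=cv2.cvtColor(cv2.remap(c['pixels'],I[...,0],I[...,1],cv2.INTER_CUBIC),cv2.COLOR_RGB2GRAY)
    wd=(g<125).sum(1)*.2
    k=(wd>2.5)&(wd<9.5)&(yy>yy[np.argmax(wd>9.5)] if (wd>9.5).any() else True);f=np.polyfit(wd[k],yy[k],1)
    print(n,'line',np.round(ln,2),'apex',round(f[1],2),'slope',f[0].round(2),'sep',round(np.median(ln)-f[1],2),'first dark',yy[np.argmax(wd>.6)])
if __name__=='__main__':
    for a in sys.argv[1:]:
        n,y=a.split(':');sep(n,float(y))
E
python3 sep.py w1:104 w6:104 w10:86.4
```

```text
w1 line [104.33 104.13 104.14 103.86] apex 95.02 slope -0.47 sep 9.11 first dark 94.75
w6 line [105.01 104.75 104.72 104.55] apex 95.58 slope -0.45 sep 9.15 first dark 95.5
w10 line [86.52 86.47 86.47 86.3 ] apex 83.65 slope -0.66 sep 2.82 first dark 82.4
```

>>> play_rows --motion '[{"translation": [1.2,-2,0],"roll": 0,"fingers": -0.6},{"translation": [2.4,-3.9,2],"roll": 0,"fingers": -0.6},{"translation": [2.4,-3.9,4.5],"roll": 0,"fingers": -0.6},{"translation": [2.4,-3.9,7.5],"roll": 0,"fingers": -0.6},{"translation": [2.4,-3.9,9],"roll": 0,"fingers": -0.6},{"translation": [2.4,-3.9,9],"roll": 0,"fingers": -0.6},{"translation": [2.4,-3.9,9],"roll": 0,"fingers": 1},{"translation": [2.4,-3.9,9],"roll": 0,"fingers": 1},{"translation": [2.4,-3.9,9],"roll": 0,"fingers": 1},{"translation": [2.4,-3.9,9],"roll": 0,"fingers": 1},{"translation": [2.4,-3.9,9],"roll": 0,"fingers": 1},{"translation": [2.4,-3.9,9],"roll": 0,"fingers": 1},{"translation": [2.4,-3.9,9],"roll": 5,"fingers": 1},{"translation": [2.4,-3.9,9],"roll": 10,"fingers": 1},{"translation": [2.4,-3.9,9],"roll": 15,"fingers": 1},{"translation": [2.4,-3.9,9],"roll": 20,"fingers": 1},{"translation": [2.4,-3.9,9],"roll": 20,"fingers": 1},{"translation": [2.4,-3.9,9],"roll": 20,"fingers": 1}]'

```text
clock: 18.28
eef_pos: [0.5246, 0.2069, 0.0859]
tool_rot: [0.982, 0.191, 0.0, -0.0]
ft_force: [-4.5, -2.0, 6.8]
grip_width: 0.0372
```

>>> play_rows --motion '[{"translation": [0,0,0],"roll": 0,"fingers": -0.6},{"translation": [0,0,0],"roll": 0,"fingers": -0.6},{"translation": [0,0,0],"roll": 0,"fingers": -0.6},{"translation": [0,0,0],"roll": 0,"fingers": -0.6},{"translation": [0,0,-2],"roll": 0,"fingers": -0.6},{"translation": [0,0,-5],"roll": 0,"fingers": -0.6},{"translation": [-0.5,3,-8],"roll": 0,"fingers": -0.6},{"translation": [-1.4,6.5,-9.2],"roll": 0,"fingers": -0.6},{"translation": [-1.8,8.1,-9.2],"roll": 0,"fingers": -0.6},{"translation": [-1.8,8.1,-9.2],"roll": 0,"fingers": -0.6},{"translation": [-1.8,8.1,-9.2],"roll": 0,"fingers": -0.6},{"translation": [-1.8,8.1,-9.2],"roll": 0,"fingers": -0.6}]'

```text
clock: 19.28
eef_pos: [0.5384, 0.1257, 0.1759]
tool_rot: [0.982, 0.191, -0.0, -0.0]
ft_force: [-0.2, 1.6, 0.2]
grip_width: 0.0683
```

```bash
python3 tip.py w11; python3 sep.py w11:84.5 w11:84; python3 - <<'E'
import cv2,pickle,numpy as np,sys
sys.argv=['x']
from h import *
# same crop for w6 and w11 side by side (plane z=52), 6 px/mm around line
th=np.radians(10);ex=np.array([np.cos(th),np.sin(th),0]);ey=np.array([-np.sin(th),np.cos(th),0]);O=np.array([.5514,.0594,0]);L=[]
for n,y0 in(('w6',104.7),('w11',84.5)):
    c=pickle.load(open(n+'.pkl','rb'))
    M=np.array([[proj(c,O+ex*x/1e3+ey*y/1e3+[0,0,.052]) for x in np.arange(-25,25,1/7)] for y in np.arange(y0+8,y0-25,-1/7)]).astype(np.float32)
    L.append(cv2.remap(c['pixels'],M[...,0],M[...,1],cv2.INTER_CUBIC)[:,:,::-1])
cv2.imwrite('pics/cmp.png',np.hstack(L))
E
```

```text
[0.53820811 0.12601572 0.17567085] 19.3333
w11 line [83.82 84.01 83.58 83.87] apex 81.85 slope -0.71 sep 1.99 first dark 82.5
w11 line [83.82 84.01 83.58 83.87] apex 81.85 slope -0.71 sep 1.99 first dark 82.0
```

View pics/cmp.png

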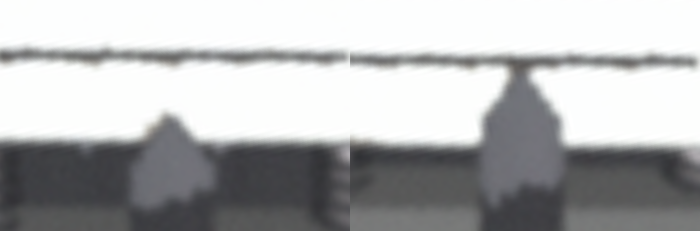

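The free jaw (left) shows a gap of 58 px at 7 px/mm. On the right the tip is now almost on the line at row 61. Comparing flank widths numerically gives the remainder.

```bash
python3 - <<'E'
import cv2,numpy as np
g=cv2.cvtColor(cv2.imread('pics/cmp.png'),cv2.COLOR_BGR2GRAY).astype(float);a,b=g[:,:350],g[:,350:]
def W(q,r0,r1): return {r:int((q[r,100:240]<185).sum()) for r in range(r0,r1)}
A=W(a,108,138);B=W(b,64,112)
print(A);print(B)
inv=lambda D,w:np.interp(w,np.maximum.accumulate(list(D.values()))+np.arange(len(D))*1e-6,list(D))
lc=lambda q,cols:[ (np.clip(200-q[40:75,c],0,None)*np.arange(40,75)).sum()/np.clip(200-q[40:75,c],0,None).sum() for c in cols]
la=np.mean(lc(a,range(130,150))+lc(a,range(190,210)));lb=np.mean(lc(b,range(130,150))+lc(b,range(190,210)))
print(la,lb)
for w in(20,25,30,35,40,45): print(w,inv(A,w)-la,inv(B,w)-lb,'sep mm',8-((inv(A,w)-la)-(inv(B,w)-lb))/7)
E
```

```text
{108: 0, 109: 0, 110: 0, 111: 0, 112: 0, 113: 0, 114: 0, 115: 6, 116: 11, 117: 14, 118: 17, 119: 18, 120: 19, 121: 22, 122: 23, 123: 25, 124: 27, 125: 29, 126: 32, 127: 34, 128: 36, 129: 38, 130: 40, 131: 42, 132: 43, 133: 44, 134: 45, 135: 48, 136: 50, 137: 53}
{64: 140, 65: 110, 66: 76, 67: 62, 68: 32, 69: 26, 70: 25, 71: 24, 72: 22, 73: 22, 74: 22, 75: 21, 76: 21, 77: 21, 78: 21, 79: 23, 80: 23, 81: 25, 82: 26, 83: 27, 84: 28, 85: 31, 86: 32, 87: 34, 88: 35, 89: 35, 90: 37, 91: 37, 92: 38, 93: 39, 94: 39, 95: 41, 96: 42, 97: 43, 98: 45, 99: 48, 100: 50, 101: 52, 102: 53, 103: 55, 104: 57, 105: 59, 106: 59, 107: 60, 108: 62, 109: 63, 110: 64, 111: 66}
55.39656957482957 60.722717258862154
20 64.93675964739403 3.277282741137846 sep mm -0.8084967008937394
25 67.60342292517419 3.277282741137846 sep mm -1.189448597719478
30 69.93675798072792 3.277282741137846 sep mm -1.5227821770842969
35 72.1034206751753 3.277282741137846 sep mm -1.8323054191482093
40 74.60341942517594 3.277282741137846 sep mm -2.189448097719728
45 78.60340442519644 3.277282741137846 sep mm -2.760874526294085
```

The tip is about 0.9 mm short of the line's middle (estimates run 0.4–1.4). One more turn of about 8° to finish.

>>> play_rows --motion '[{"translation": [0.9,-4,0],"roll": 0,"fingers": -0.6},{"translation": [1.8,-8.1,1],"roll": 0,"fingers": -0.6},{"translation": [1.8,-8.1,3],"roll": 0,"fingers": -0.6},{"translation": [1.8,-8.1,6],"roll": 0,"fingers": -0.6},{"translation": [1.8,-8.1,8.5],"roll": 0,"fingers": -0.6},{"translation": [1.8,-8.1,9.2],"roll": 0,"fingers": -0.6},{"translation": [1.8,-8.1,9.2],"roll": 0,"fingers": -0.6},{"translation": [1.8,-8.1,9.2],"roll": 0,"fingers": 1},{"translation": [1.8,-8.1,9.2],"roll": 0,"fingers": 1},{"translation": [1.8,-8.1,9.2],"roll": 0,"fingers": 1},{"translation": [1.8,-8.1,9.2],"roll": 0,"fingers": 1},{"translation": [1.8,-8.1,9.2],"roll": 0,"fingers": 1},{"translation": [1.8,-8.1,9.2],"roll": 0,"fingers": 1},{"translation": [1.8,-8.1,9.2],"roll": 4,"fingers": 1},{"translation": [1.8,-8.1,9.2],"roll": 8,"fingers": 1},{"translation": [1.8,-8.1,9.2],"roll": 8,"fingers": 1},{"translation": [1.8,-8.1,9.2],"roll": 8,"fingers": 1}]'

```text
clock: 20.75
eef_pos: [0.5246, 0.2071, 0.0866]
tool_rot: [0.993, 0.122, 0.0, -0.0]
ft_force: [-5.3, 0.9, 6.7]
grip_width: 0.0375
```

>>> play_rows --motion '[{"translation": [0,0,0],"roll": 0,"fingers": -0.6},{"translation": [0,0,0],"roll": 0,"fingers": -0.6},{"translation": [0,0,0],"roll": 0,"fingers": -0.6},{"translation": [0,0,0],"roll": 0,"fingers": -0.6},{"translation": [0,0,-2],"roll": 0,"fingers": -0.6},{"translation": [0,0,-5],"roll": 0,"fingers": -0.6},{"translation": [0,3,-8],"roll": 0,"fingers": -0.6},{"translation": [-0.3,6.5,-9.2],"roll": 0,"fingers": -0.6},{"translation": [-0.7,8.2,-9.2],"roll": 0,"fingers": -0.6},{"translation": [-0.7,8.2,-9.2],"roll": 0,"fingers": -0.6},{"translation": [-0.7,8.2,-9.2],"roll": 0,"fingers": -0.6},{"translation": [-0.7,8.2,-9.2],"roll": 0,"fingers": -0.6}]'

```text
clock: 21.75
eef_pos: [0.5379, 0.1261, 0.176]
tool_rot: [0.992, 0.122, -0.0, -0.0]
ft_force: [-0.3, -0.2, 1.0]
grip_width: 0.0681
```

```bash
python3 tip.py w12; python3 - <<'E'
from h import *
import pickle
th=np.radians(10);ex=np.array([np.cos(th),np.sin(th),0]);ey=np.array([-np.sin(th),np.cos(th),0]);O=np.array([.5514,.0594,0]);L=[]
for n in('w11','w12'):
    c=pickle.load(open(n+'.pkl','rb'))
    M=np.array([[proj(c,O+ex*x/1e3+ey*y/1e3+[0,0,.052]) for x in np.arange(-25,25,1/7)] for y in np.arange(92.5,60,-1/7)]).astype(np.float32)
    L.append(cv2.remap(c['pixels'],M[...,0],M[...,1],cv2.INTER_CUBIC)[:,:,::-1])
w=cv2.resize(pickle.load(open('w12.pkl','rb'))['pixels'],(700,525))[:,:,::-1][:360]
cv2.imwrite('pics/cmp2.png',np.vstack([np.hstack(L),w]))
E
```

```text
[0.53770575 0.12649605 0.17580113] 21.8
```

View pics/cmp2.png

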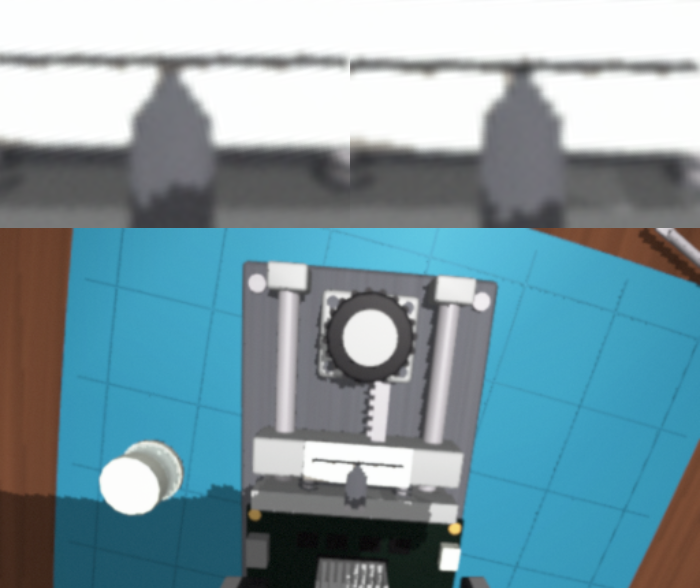

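The line now meets the tip: rows 64–67 at (523,66), and the pointer didn't move while the line advanced 0.8 mm. The board is still seated and the gripper is clear, so I hand in.

```bash
python3 -c "
from h import *
print(bot.get_obs()['ft_force'],bot.get_obs()['clock']);print(bot.job_done())"
```

```text
[-0.09047603  0.44932983 -0.38839215] 21.8
the job is handed in; nothing more can be done
None
```

The circuit board is clamped in the holder with the pointer on the line. The job was handed in at 21.8 s with the gripper clear and open.

- **Board:** I lifted it by its cooler, lowered it between the jaws and slid it under the fixed lip until it pushed back with about 9 N. Its outer edge then measured 50.7 mm from the holder's origin at both ends, against 50 mm expected. After I let go, the picture showed it lying flat with its edge under the lip. I did not re-measure its seating after clamping; the later pictures show it pinched in place.
- **Knob:** I turned it about 208° clockwise in stages, letting go to check. The last 8° moved the line about 0.8 mm while the pointer stayed still, so the jaw is pinching.
- **Pointer:** in the last picture the tip is on the line, to within about 0.5 mm by eye. Before the last turn my estimates of the gap ranged from 0.4 to 1.4 mm, because one edge fit was blurred by the line. I settled that on the last picture.
- **Bystanders:** I touched nothing else on purpose, but took no final picture of the whole bench.

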